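# Reset the tripped pottery wheel

## Task

The tabletop pottery wheel has tripped its overload protector. So that it cannot start up by itself, first push the speed lever all the way to stop, at the end of its slot with the red dot, with a fingertip and without squeezing or forcing it; only then reach into the well with the popped-up red button and press that button fully home. Leave the blue direction key in the other well unpressed and the clay torso on the wheel and the things on the table undisturbed, and finish with the hand clear.

Things in the scene. Friction and masses are not known exactly. Their poses are not given: they have to be found in the camera images.
- wheel: Tabletop pottery wheel, fixed, shell 360 mm (x) by 520 mm (y), deck 140 mm above the table. Origin: centre of its underside; x from its front (robot side) to its back, y left, z up. Blue splash pan, radius 130 mm, rim 182 mm up, at (0, -115) mm; bat top at 185 mm. Dark control panel at the left end: lever slot along x centred at (0, 203) mm, wells at (-50, 110) and (50, 110) mm, either way round.
- speed_lever (a joint): Angle of the speed lever, rad: 0 = stop (lever leans to the front, at the red dot), 1.0 = full speed (leans to the back). It hinges about an axis along the wheel's y, 45 mm under the deck; moving it takes about 2 N at the grip and it stays where it is left. It stops hard at both ends. Counts as at stop below 0.08. Loading its grip beyond 35 N fails: push, do not pinch.
- lever_grip (a point): Middle of the lever's orange grip, a round bar 20 mm in diameter and 30 mm long, 72 mm from the hinge; 26 mm above the deck at mid-swing, 18 mm at either end. It moves with the lever. Its lower end stays at least 3 mm and its upper end at most 43 mm above the deck.
- lever_stop (a point): Where the middle of the lever's grip is when the lever is at stop, fixed on the wheel (35 mm in front of the middle of the slot).
- reset_top (a point): Centre of the top of the red overload button, 24 mm in diameter, with a white band under its cap that shows while it is popped up. It stands on the floor of its well; popped up, its top is 14 mm below the well's mouth and 14 mm above the well's floor; moves down 8 mm when pressed home (22 mm below the mouth).
- reset (a joint): How far the red button is pressed, m: 0 = popped up (tripped), 0.008 = home, against a hard stop. It takes about 4 N to move and stays where it is left, without springing back. Counts as home above 0.0065.
- reset_well_mouth (a point): Centre of the mouth of the round well that holds the red button: 52 mm in diameter, 28 mm deep, straight walls with a 2 mm bevel, in a black insert 99 by 73 mm whose top is 141 mm above the table.
- direction_top (a point): Centre of the top of the blue direction key, 24 mm in diameter, in the other well (same size as the first); its top is 17 mm below the mouth. Not to be pressed.
- direction (a joint): How far the blue key is pressed, m: 0 = free, 0.005 = down; a spring returns it. It must stay below 0.0015.
- torso: Half-finished doll torso of grey-white clay, round, 84 mm in diameter and 135 mm tall, loose on the wooden bat on the wheel head. Origin: centre of its underside.
- bowl: Small white bowl, 110 mm across, 50 mm high, loose on the table off the wheel's left end. Origin: centre of its underside.
- modeller: Modelling knife lying on the table off the wheel's left end, 180 mm long along its x, 12 mm thick. Origin: underside, middle.
- clay_block: Block of brown-grey clay, 100 by 65 by 50 mm, loose on the table off the wheel's left end. Origin: centre of its underside.
There are look-alikes about, which are no part of the job. Of the things shaped like the clay_block, the brown one is meant.

How it is judged:
On the way, in this order (a step that is already met when the one before it is completed fails the run):
1. the speed lever is at stop (within 0.08 rad of its end) (value of joint speed_lever below 0.08 rad), for 0.2 s.
2. the red button is pressed home (6.5 of its 8 mm or more) (value of joint reset above 0.0065 m), for 0.2 s.
At the end, for the whole second after the job is handed in: Speed lever within 0.08 rad of stop, red button at least 6.5 mm of its 8 mm down, blue key free (less than 1.5 mm), the clay torso within 12 mm of its start and upright within 0.1 rad, bowl, knife and clay block within 15 mm of theirs, all at rest (value of joint speed_lever below 0.08 rad and value of joint reset above 0.0065 m and value of joint direction below 0.0015 m and distance of torso from where it was at the start of the episode below 0.012 m and distance of each of bowl, modeller, clay_block from where it was at the start of the episode below 0.015 m and linear speed of each of torso, bowl, modeller, clay_block below 0.02 m/s and angle between torso's own z axis and vertical below 0.1 rad); the robot touches nothing.
It fails at once if the red button is pressed (over 3 mm) while the speed lever is off stop (over 0.1 rad) (value of joint reset above 0.003 m and value of joint speed_lever above 0.1 rad).
It fails at once if the blue direction key is pressed (over 1.5 mm) (value of joint direction above 0.0015 m).
It fails at once if the speed lever is squeezed or forced (over 35 N) (contact force between the fingers and speed_lever above 35 N).
It fails at once if the clay torso, bowl, knife or clay block is moved, lifted or tipped (distance of torso from where it was at the start of the episode above 0.012 m or distance of any of bowl, modeller, clay_block from where it was at the start of the episode above 0.015 m or angle between torso's own z axis and vertical above 0.15 rad).
It also fails if it takes over 40 s, if anything falls off the work surface, if the arm or the gripper's body presses on something with over 40 N, if the wrist force passes 120 N, or if a joint passes its speed limit or range.

## Robot

A 6-joint arm with a two-finger parallel gripper is mounted at the origin on the work surface. World frame = base frame: x ahead of the robot, y to its left, z up, the work surface at z = 0. Lengths are in m, angles in rad, forces in N, time in s.
With the tool pointing down it reaches from about 0.275 to 0.825 m from the base axis. Payload 4.9 kg.
Tool frame: the origin (TCP) lies at the very end of the fingers, on their centre line; the grasp point (between the pads) lies 19 mm behind it (grasp_offset is the distance from the TCP to the grasp point, in m); x points along the fingers, z is the direction in which the jaws open and shut, and the axes are right-handed (so a half turn about x gives the same grasp; the last joint's range is limited). The gripper opens to 85 mm and grips with 20 to 120 N. Pads are 22 mm wide; open, the fingers measure 114 mm over their backs; the gripper's body (76 mm by 85 mm) begins 54 mm behind the grasp point. The pads swing forward as they close: fully open they stand 13 mm farther back than shut.
Start: joints at [-1.342, 0.326, -0.193, 1.052, 0, 1.437], TCP at [0.195, -0.514, 0.231] pointing down, gripper open.
Joint ranges: [-2.65, 2.65], [-0.97, 1.79], [-1.3, 1.35], [-1.93, 2.1], [-1.47, 1.37], [-3.14, 3.14]. Speed limits (rad/s): [2.57, 2.57, 3.14, 3.14, 3.14, 3.14].

## Interface

Orientations are given as a unit quaternion [x, y, z, w].
In Python, from plant import * gives the robot as it stands.
- The arm moves only by the shell command python3 -m pendant 'ROWS' [FORCE]. ROWS is JSON, a list that holds one entry, the list of rows, each a list of 7 numbers: the opening, from -1 (shut) to 1 (fully open), then the shift along the tool's x, y, z in m, then the turn, a rotation vector about the tool's x, y, z in rad. In form: [[[fingers, tx, ty, tz, rx, ry, rz], ...]]. A call has 1 to 8 rows; each row is the pose to reach, as a shift and turn from the pose commanded when the call began, along the tool's axes at that moment; what a row does not reach only later rows make up. A row lasts 1/12 s, in which the tool goes at most 41.7 mm and 7.16 degrees, less where a joint would pass 70% of its speed; a pose out of reach is approached as far as the arm can. A call with a gripper value outside its range is refused whole. The fingers move at their own pace and stop on an object; FORCE is the grip in N (left out, the last holds). Time passes only in rows, so rows that repeat a pose let the fingers close. It gives the time, the measured TCP pose, the force and the opening at its end, in the units of the state.
- get_obs(): the state, without advancing time (a new reading comes with each control period).
- read_camera(name): name is "scene" or "top" or "wrist"; returns (picture, depth): 384x512x3 uint8, red, green, blue; 384x512 float32, m along the optical axis (not along the pixel's ray), 0 where there is no reading.
- camera_info(name): a dict with "fov_y" (degrees; the focal length in pixels is half the picture's height over the tangent of half this angle, whatever the lens; pixels are square), "cx", "cy" (the principal point, pixels), "rvec" (rotation vector, rad) and "tvec" (3), from world to camera coordinates, as OpenCV has them; the wrist camera has in their place "hand_eye" (4x4, takes a point from camera to tool coordinates, whose origin is the TCP and whose axes are the tool frame's). Camera axes: x right, y down, z forward; pixel columns grow to the right and rows downward; lengths in m; the calibration is good to about 2 mm. The wrist camera is an equidistant fisheye: a pixel r from the principal point sees the ray r / f radians off the axis. A picture is of the moment at which its call begins: read the wrist's pose just before it. camera_info takes no time and is no camera call.
- hand_in(): hands the job in, once; it reports no verdict.
The state is a dict: "t": time; "qpos": joint angles; "dq": joint speeds; "joint_torque": joint torques, N m; "position": TCP position; "ee_rot": TCP orientation; "contact_force": force on the tool from outside, world axes, zero at the start; "moment": the same for the moment, N m; "opening": opening from 0.0 (shut) to 1.0 (fully open).
Only numpy, scipy, OpenCV 4.12 (cv2) and the standard library are available. Lean on these libraries where they do the work, as an engineer would, in place of code of your own. Each camera call takes 0.05 s, during which the arm holds its last target. There are 200 camera calls.

## Working session

There is one attempt and no reset: what is moved stays moved. The work goes in short steps, Python scripts to look and compute and a shell command to move; the robot and the scene stay as the last step left them, time stands still between calls to the robot, and variables do not carry over. Pictures are saved under pics/ and viewed, about 8 in all and at most 12, crops included, and the job is handed in when it is done.

```bash
mkdir -p pics; ls; cat > h.py <<'E'
from plant import *
import numpy as np, cv2
from scipy.spatial.transform import Rotation as R
def info(n):
    c=camera_info(n); f=192/np.tan(np.radians(c["fov_y"])/2); return c,f
def pts(n,uv,d):
    """pixel + depth -> world (fixed cameras)"""
    c,f=info(n); u,v=np.asarray(uv,float).T
    p=np.stack([(u-c["cx"])/f*d,(v-c["cy"])/f*d,d*np.ones_like(u)],1)
    Rm=R.from_rotvec(np.ravel(c["rvec"])).as_matrix()
    return (p-np.ravel(c["tvec"]))@Rm
def plane(n,uv,z):
    """pixel -> world point at height z"""
    a=pts(n,[uv],1.0)[0]; c,f=info(n)
    Rm=R.from_rotvec(np.ravel(c["rvec"])).as_matrix(); o=-Rm.T@np.ravel(c["tvec"])
    return o+(a-o)*(z-o[2])/(a[2]-o[2])
E
python3 - <<'E'
from h import *
o=get_obs(); print(o)
ims=[]
for n in("scene","top"):
    p,d=read_camera(n); np.savez(n+".npz",p=p,d=d); ims.append(p)
    print(n,camera_info(n))
cv2.imwrite("pics/s.png",cv2.cvtColor(ims[0],cv2.COLOR_RGB2BGR))
cv2.imwrite("pics/t.png",cv2.cvtColor(ims[1],cv2.COLOR_RGB2BGR))
E
```

```text
pics
{'t': 0.0, 'qpos': array([-1.34224955e+00,  3.26883642e-01, -1.93627184e-01,  1.05199436e+00,
        2.15194544e-05,  1.43657522e+00]), 'dq': array([-0.00028975,  0.00043461, -0.0011407 , -0.00039092, -0.0003797 ,
       -0.00137869]), 'joint_torque': array([-7.11293214e-04, -4.43398726e+01,  2.62441617e+01,  1.54666352e-02,
        1.41396075e-05, -9.49797894e-07]), 'position': array([ 0.19504412, -0.51361494,  0.2305182 ]), 'ee_rot': array([ 0.40201408,  0.58243453, -0.40118963,  0.58155101]), 'contact_force': array([-0.07547954, -0.56528284, -0.7100719 ]), 'moment': array([ 0.04107473, -0.00113261,  0.00200498]), 'opening': 0.9980081315823071}
scene {'fov_y': 49.96256682722413, 'cx': 253.57094433664952, 'cy': 185.59661917565313, 'rvec': array([ 0.73769045,  2.62449762, -1.06065768]), 'tvec': array([ 0.43449957, -0.14136271,  1.28017221])}
top {'fov_y': 50.220468390284125, 'cx': 250.31024198411907, 'cy': 192.20911609254577, 'rvec': array([ 2.16160493, -2.18605833,  0.13264117]), 'tvec': array([0.0574946 , 0.56121573, 1.05186873])}
```

View pics/s.png

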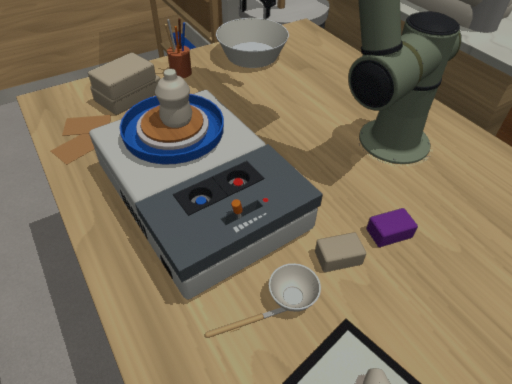

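View pics/t.png

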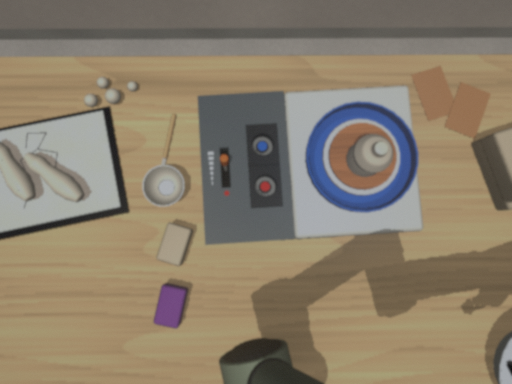

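The scene and top views show the wheel. In the top view the red button is at about (265,186) in the well nearer the robot, and the blue key is at (263,146). The orange grip is at (225,158), behind the red dot at (227,193). The torso is at (372,153), and the bowl, knife and clay block are to the left.

```bash
python3 - <<'E'
from h import *
D={n:np.load(n+".npz") for n in("scene","top")}
def blob(n,box,cond,z):
    p=D[n]["p"].astype(int); d=D[n]["d"]; x0,y0,x1,y1=box
    r,g,b=p[...,0],p[...,1],p[...,2]; m=cond(r,g,b); k=np.zeros_like(m); k[y0:y1,x0:x1]=m[y0:y1,x0:x1]
    v,u=np.nonzero(k); 
    if len(u)==0: return None
    dd=d[v,u]; q=pts(n,np.c_[u,v],dd)
    return len(u),(u.mean().round(1),v.mean().round(1)),np.median(q,0).round(4),plane(n,(u.mean(),v.mean()),z).round(4)
red=lambda r,g,b:(r>110)&(g<60)&(b<70)
blue=lambda r,g,b:(b>110)&(r<90)&(b-r>70)
org=lambda r,g,b:(r>120)&(r-b>80)&(g>r*.35)&(g<r*.65)
for nm,c,z,bt,bs in[("red",red,.127,(250,172,280,200),(222,170,254,195)),("blue",blue,.124,(248,132,278,160),(188,185,216,210)),
   ("dot",red,.14,(218,185,236,202),(255,192,275,206)),("grip",org,.162,(212,140,240,180),(225,195,250,218))]:
    print(nm,"top",blob("top",bt,c,z),"scene",blob("scene",bs,c,z))
# wheel outline
for uv in[(199,97),(206,243),(420,228),(408,87)]: print("corner",plane("top",uv,.14).round(3))
for uv in[(249,125),(277,125),(281,207),(251,208)]: print("insert",plane("top",uv,.141).round(4))
o=get_obs(); print(R.from_quat(o["ee_rot"]).as_matrix().round(3))
E
```

```text
red top (44, (np.float64(264.3), np.float64(186.5)), array([0.5657, 0.0184, 0.1264]), array([0.5648, 0.0189, 0.127 ])) scene (55, (np.float64(237.8), np.float64(181.3)), array([0.5667, 0.0173, 0.1271]), array([0.5665, 0.0173, 0.127 ]))
blue top (60, (np.float64(261.9), np.float64(145.6)), array([0.665 , 0.0228, 0.1237]), array([0.6657, 0.023 , 0.124 ])) scene (61, (np.float64(200.6), np.float64(199.9)), array([0.6664, 0.0226, 0.1237]), array([0.6664, 0.0224, 0.124 ]))
dot top None scene (18, (np.float64(265.0), np.float64(199.5)), array([0.5501, 0.1096, 0.1406]), array([0.5497, 0.1084, 0.14  ]))
grip top (40, (np.float64(223.7), np.float64(158.0)), array([0.6252, 0.1129, 0.1795]), array([0.6286, 0.1145, 0.162 ])) scene (51, (np.float64(235.7), np.float64(203.0)), array([0.6271, 0.1143, 0.1792]), array([0.6198, 0.1011, 0.162 ]))
corner [0.783 0.175 0.14 ]
corner [0.432 0.158 0.14 ]
corner [ 0.461 -0.347  0.14 ]
corner [ 0.805 -0.336  0.14 ]
insert [0.7127 0.0542 0.141 ]
insert [ 0.7122 -0.0133  0.141 ]
insert [ 0.5141 -0.019   0.141 ]
insert [0.5125 0.0518 0.141 ]
[[-0.     0.935  0.355]
 [ 0.002  0.355 -0.935]
 [-1.     0.    -0.002]]
```

```bash
cat >> h.py <<'E'
def go(p,yaw=0.045):
    """shift/turn in tool axes to reach world p, tool down, jaw axis at yaw"""
    o=get_obs(); M=R.from_quat(o["ee_rot"])
    z=np.array([np.cos(yaw),np.sin(yaw),0]); x=np.array([0,0,-1.]); T=R.from_matrix(np.stack([x,np.cross(z,x),z],1))
    print("t",round(o["t"],2),"pos",o["position"].round(4),"F",o["contact_force"].round(1),"-> shift",M.inv().apply(np.array(p)-o["position"]).round(4),"turn",(M.inv()*T).as_rotvec().round(3))
E
python3 -c "
from h import *
go([.36,-.08,.27])"
```

```text
t 0.1 pos [ 0.1951 -0.5137  0.2306] F [ 0.1  0.4 -0.4] -> shift [-0.0388  0.3081 -0.347 ] turn [-1.253e+00 -1.000e-03 -1.000e-03]
```

```bash
R='x'; python3 -m pendant '[[[-1,-0.039,0.04,-0.05,-0.12,0,0],[-1,-0.039,0.308,-0.347,-1.253,0,0],[-1,-0.039,0.308,-0.347,-1.253,0,0],[-1,-0.039,0.308,-0.347,-1.253,0,0],[-1,-0.039,0.308,-0.347,-1.253,0,0],[-1,-0.039,0.308,-0.347,-1.253,0,0],[-1,-0.039,0.308,-0.347,-1.253,0,0],[-1,-0.039,0.308,-0.347,-1.253,0,0]]]'
python3 -c "
from h import *
go([.60,.07,.27])"
```

```text
t: 0.77
position: [0.3107, -0.2063, 0.2646]
ee_rot: [0.073, 0.703, -0.073, 0.703]
contact_force: [0.2, -0.1, -0.4]
opening: -0.004
t 0.77 pos [ 0.3107 -0.2063  0.2646] F [ 0.2 -0.1 -0.4] -> shift [-0.0053  0.3301  0.2261] turn [-0.253 -0.    -0.   ]
```

```bash
python3 -m pendant '[[[-1,-0.005,0.33,0.226,-0.253,0,0],[-1,-0.005,0.33,0.226,-0.253,0,0],[-1,-0.005,0.33,0.226,-0.253,0,0],[-1,-0.005,0.33,0.226,-0.253,0,0],[-1,-0.005,0.33,0.226,-0.253,0,0],[-1,-0.005,0.33,0.226,-0.253,0,0],[-1,-0.005,0.33,0.226,-0.253,0,0],[-1,-0.005,0.33,0.226,-0.253,0,0]]]'
python3 -m pendant '[[[-1,0,0.055,0.05,0,0,0],[-1,0,0.055,0.05,0,0,0],[-1,0,0.055,0.05,0,0,0],[-1,0,0.055,0.05,0,0,0]]]'
python3 - <<'E'
from h import *
go([.667,.115,.25])
o=get_obs(); p,d=read_camera("wrist"); np.savez("w.npz",p=p,d=d,pos=o["position"],q=o["ee_rot"])
print(camera_info("wrist")); cv2.imwrite("pics/w.png",cv2.cvtColor(p,cv2.COLOR_RGB2BGR))
E
```

```text
t: 1.43
position: [0.5539, 0.0226, 0.2685]
ee_rot: [-0.014, 0.707, 0.014, 0.707]
contact_force: [0.5, -0.8, -0.6]
opening: -0.002
t: 1.77
position: [0.6008, 0.0789, 0.2675]
ee_rot: [-0.015, 0.708, 0.015, 0.706]
contact_force: [-1.0, -0.2, -1.3]
opening: -0.002
t 1.77 pos [0.6008 0.0789 0.2675] F [-1.  -0.2 -1.3] -> shift [0.0174 0.0333 0.0677] turn [-0.002 -0.002  0.   ]
{'fov_y': 65.70646984690485, 'cx': 260.07460997773126, 'cy': 192.03829411413034, 'hand_eye': array([[ 6.14234215e-04, -3.13385946e-01,  9.49625648e-01,
        -1.41807603e-01],
       [ 1.22654423e-03, -9.49624877e-01, -3.13386484e-01,
         8.05657879e-02],
       [ 9.99999059e-01,  1.35725056e-03, -1.98910366e-04,
        -3.35799999e-04],
       [ 0.00000000e+00,  0.00000000e+00,  0.00000000e+00,
         1.00000000e+00]])}
```

View pics/w.png

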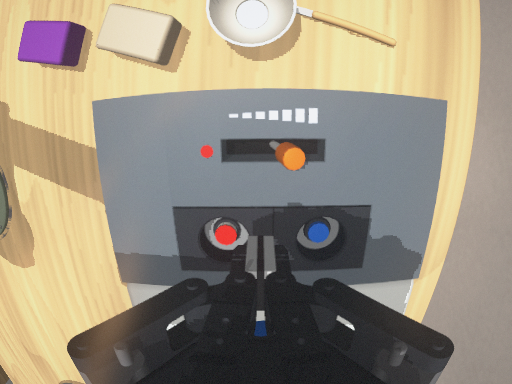

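The wrist view, with image right being the wheel's back, shows the red dot at (207,152) and the grip's top at (293,158) leaning back. The slot runs from 221 to 325, the red button is at (226,234) and the blue key at (318,233).

```bash
cat >> h.py <<'E'
def wpt(uv,z,pos,q):
    c,f=info("wrist"); a=np.array([uv[0]-c["cx"],uv[1]-c["cy"]]); r=np.hypot(*a); th=r/f
    ray=np.array([*(a/r*np.sin(th)),np.cos(th)]); H=c["hand_eye"]; M=R.from_quat(q).as_matrix()
    o=M@H[:3,3]+pos; v=M@(H[:3,:3]@ray); return o+v*(z-o[2])/v[2]
E
python3 - <<'E'
from h import *
w=np.load("w.npz")
for n,uv,z in[("dot",(207,152),.14),("griptop",(293,158),.18),("red",(226,234),.127),("blue",(318,233),.124),("slot0",(221,151),.14),("slot1",(325,151),.14)]: print(n,wpt(uv,z,w["pos"],w["q"]).round(4))
E
```

```text
dot [0.5496 0.1074 0.14  ]
griptop [0.6248 0.1131 0.18  ]
red [0.5666 0.0177 0.127 ]
blue [0.6653 0.0215 0.124 ]
slot0 [0.5627 0.1088 0.14  ]
slot1 [0.6592 0.1135 0.14  ]
```

```bash
python3 -m pendant '[[[-1,0.017,0.032,0.073,0,0,0],[-1,0.017,0.032,0.073,0,0,0],[-1,0.05,0.032,0.073,0,0,0],[-1,0.08,0.032,0.073,0,0,0],[-1,0.115,0.032,0.073,0,0,0],[-1,0.115,0.032,0.073,0,0,0],[-1,0.115,0.032,0.073,0,0,0]]]'
python3 -c "
from h import *
go([.625,.1125,.152])"
```

```text
t: 2.4
position: [0.6701, 0.1109, 0.1525]
ee_rot: [-0.014, 0.709, 0.013, 0.705]
contact_force: [0.2, 0.6, 0.7]
opening: 0.0
t 2.4 pos [0.6701 0.1109 0.1525] F [0.2 0.6 0.7] -> shift [ 0.0008  0.0033 -0.045 ] turn [-0.007 -0.005  0.   ]
```

```bash
python3 -m pendant '[[[-1,0,0.002,-0.006,0,0,0],[-1,0,0.002,-0.012,0,0,0],[-1,0,0.002,-0.018,0,0,0],[-1,0,0.002,-0.024,0,0,0],[-1,0,0.002,-0.03,0,0,0],[-1,0,0.002,-0.036,0,0,0],[-1,0,0.002,-0.042,0,0,0],[-1,0,0.002,-0.045,0,0,0]]]'
python3 - <<'E'
from h import *
go([.605,.1115,.152])
o=get_obs(); p,d=read_camera("wrist"); np.savez("w2.npz",p=p,d=d,pos=o["position"],q=o["ee_rot"])
s,_=read_camera("scene"); s=cv2.resize(s[150:250,170:330],None,fx=3.2,fy=3.84)
cv2.imwrite("pics/w2.png",cv2.cvtColor(np.vstack([p[:200],cv2.resize(s,(512,384))]),cv2.COLOR_RGB2BGR))
E
```

```text
t: 3.07
position: [0.6269, 0.1127, 0.1545]
ee_rot: [-0.014, 0.707, 0.014, 0.707]
contact_force: [2.0, -0.5, 1.7]
opening: -0.001
t 3.07 pos [0.6269 0.1127 0.1545] F [ 2.  -0.5  1.7] -> shift [ 0.0025 -0.0003 -0.0219] turn [-0.005  0.001 -0.   ]
```

View pics/w2.png

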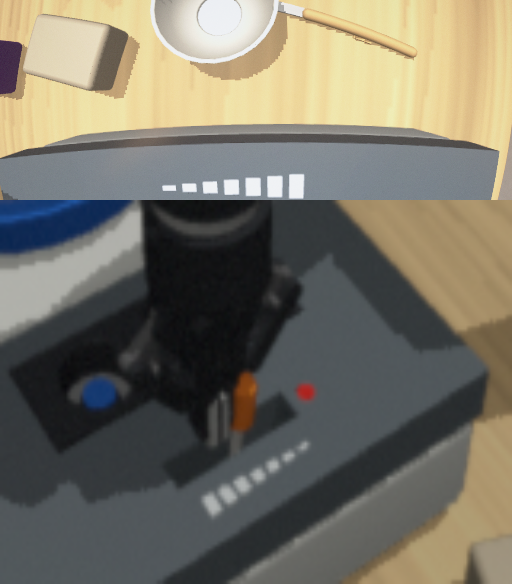

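The scene crop shows the finger behind the grip, which is now upright near mid-slot with about 2 N on the finger. I'll keep pushing, slowing towards the end.

```bash
python3 -m pendant '[[[-1,0,0,-0.004,0,0,0],[-1,0,0,-0.008,0,0,0],[-1,0,0,-0.011,0,0,0],[-1,0,0,-0.013,0,0,0],[-1,0,0,-0.015,0,0,0],[-1,0,0,-0.016,0,0,0],[-1,0,0,-0.016,0,0,0]]]'
python3 - <<'E'
from h import *
go([.60,.1115,.152])
s,d=read_camera("scene"); np.savez("s3.npz",p=s,d=d)
r,g,b=[s[...,i].astype(int) for i in range(3)]
m=(r>110)&(r-b>80)&(g>r*.3)&(g<r*.65); m[:188]=0;m[215:]=0;m[:,:220]=0;m[:,275:]=0
v,u=np.nonzero(m); q=pts("scene",np.c_[u,v],d[v,u]); print(len(u),np.median(q,0).round(4),q.min(0).round(4),q.max(0).round(4))
cv2.imwrite("pics/s3.png",cv2.cvtColor(cv2.resize(s[160:230,190:310],None,fx=5,fy=5),cv2.COLOR_RGB2BGR))
E
```

```text
t: 3.75
position: [0.6109, 0.112, 0.1537]
ee_rot: [-0.014, 0.707, 0.014, 0.707]
contact_force: [0.6, -0.0, 0.1]
opening: 0.001
t 3.75 pos [0.6109 0.112  0.1537] F [ 0.6 -0.   0.1] -> shift [ 0.0017 -0.0001 -0.0109] turn [-0.005 -0.001 -0.   ]
61 [0.5881 0.1178 0.1737] [0.5455 0.1033 0.1389] [0.8999 0.6126 0.814 ]
```

View pics/s3.png

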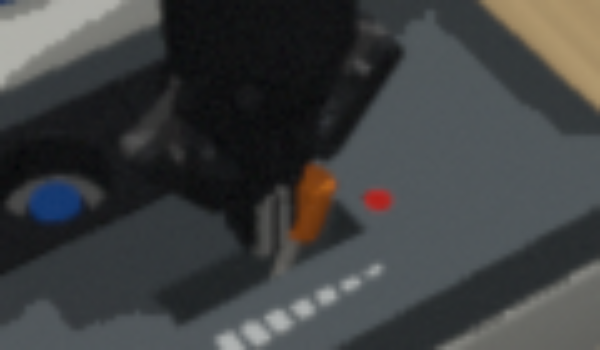

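The grip now leans forward, centred near x 0.588, and stop is at 0.577. The finger carries almost no load, so I'll continue in small steps until the hard stop shows in the force.

```bash
python3 -m pendant '[[[-1,0,0,-0.002,0,0,0],[-1,0,0,-0.004,0,0,0],[-1,0,0,-0.006,0,0,0],[-1,0,0,-0.0075,0,0,0],[-1,0,0,-0.0075,0,0,0]]]'
python3 -m pendant '[[[-1,0,0,-0.001,0,0,0],[-1,0,0,-0.001,0,0,0]]]'
python3 -m pendant '[[[-1,0,0,-0.001,0,0,0],[-1,0,0,-0.001,0,0,0]]]'
```

```text
t: 4.22
position: [0.6035, 0.1117, 0.154]
ee_rot: [-0.014, 0.707, 0.014, 0.707]
contact_force: [1.1, 0.3, -0.7]
opening: -0.001
t: 4.38
position: [0.6028, 0.1117, 0.154]
ee_rot: [-0.014, 0.707, 0.014, 0.707]
contact_force: [1.1, -0.4, -0.3]
opening: -0.0
t: 4.55
position: [0.6018, 0.1116, 0.1539]
ee_rot: [-0.014, 0.707, 0.014, 0.707]
contact_force: [1.2, -0.3, -0.8]
opening: -0.0
```

```bash
python3 -m pendant '[[[-1,0,0,-0.001,0,0,0],[-1,0,0,-0.002,0,0,0],[-1,0,0,-0.002,0,0,0]]]'
python3 - <<'E'
from h import *
go([.60,.1115,.152])
s,d=read_camera("scene")
r,g,b=[s[...,i].astype(int) for i in range(3)]
m=(r>110)&(r-b>80)&(g>r*.3)&(g<r*.65); m[:188]=0;m[215:]=0;m[:,:220]=0;m[:,275:]=0
v,u=np.nonzero(m); q=pts("scene",np.c_[u,v],d[v,u]); q=q[(q[:,2]>.142)&(q[:,2]<.2)]
print(len(q),np.median(q,0).round(4),np.percentile(q,[5,95],axis=0).round(4))
E
```

```text
t: 4.8
position: [0.5997, 0.1115, 0.1539]
ee_rot: [-0.014, 0.707, 0.014, 0.707]
contact_force: [2.3, -0.1, -0.0]
opening: 0.002
t 4.8 pos [0.5997 0.1115 0.1539] F [ 2.3 -0.1 -0. ] -> shift [ 0.0019 -0.0001  0.0003] turn [-0.005 -0.     0.   ]
56 [0.5795 0.1178 0.1682] [[0.57   0.1108 0.1531]
 [0.5859 0.1205 0.174 ]]
```

```bash
for i in 1; do :; done; python3 -m pendant '[[[-1,0,0,-0.001,0,0,0],[-1,0,0,-0.002,0,0,0],[-1,0,0,-0.002,0,0,0]]]'
python3 -m pendant '[[[-1,0,0,-0.001,0,0,0],[-1,0,0,-0.001,0,0,0]]]'
python3 -m pendant '[[[-1,0,0,-0.001,0,0,0],[-1,0,0,-0.001,0,0,0]]]'
```

```text
t: 5.1
position: [0.5981, 0.1115, 0.154]
ee_rot: [-0.014, 0.707, 0.014, 0.707]
contact_force: [2.2, -0.1, -0.0]
opening: -0.001
t: 5.27
position: [0.5977, 0.1115, 0.1543]
ee_rot: [-0.014, 0.706, 0.014, 0.708]
contact_force: [4.6, 0.0, -0.6]
opening: 0.002
t: 5.43
position: [0.5975, 0.1114, 0.1545]
ee_rot: [-0.014, 0.706, 0.014, 0.708]
contact_force: [6.3, 0.1, -0.5]
opening: -0.001
```

The TCP has stalled at x 0.5975 and the force has risen to 6 N, so the lever is on its hard stop. I'll back off, rise and check with the wrist camera over the red well.

```bash
python3 -m pendant '[[[-1,0,0,0.008,0,0,0],[-1,0,0,0.02,0,0,0],[-1,-0.04,0,0.02,0,0,0],[-1,-0.08,0,0.02,0,0,0],[-1,-0.11,0,0.02,0,0,0],[-1,-0.11,0,0.02,0,0,0],[-1,-0.11,0,0.02,0,0,0]]]'
python3 - <<'E'
from h import *
go([.566,.018,.262])
o=get_obs(); p,d=read_camera("wrist"); np.savez("w4.npz",p=p,d=d,pos=o["position"],q=o["ee_rot"])
s,ds=read_camera("scene"); t,dt=read_camera("top"); np.savez("s4.npz",s=s,ds=ds,t=t,dt=dt)
cv2.imwrite("pics/w4.png",cv2.cvtColor(np.vstack([p[:250],cv2.resize(s[150:225,190:310],(512,320))]),cv2.COLOR_RGB2BGR))
E
```

```text
t: 6.02
position: [0.6165, 0.1123, 0.2658]
ee_rot: [-0.014, 0.706, 0.014, 0.708]
contact_force: [0.3, -0.6, -1.4]
opening: 0.001
t 6.02 pos [0.6165 0.1123 0.2658] F [ 0.3 -0.6 -1.4] -> shift [ 0.0037 -0.0922 -0.0542] turn [-0.005  0.002 -0.   ]
```

View pics/w4.png

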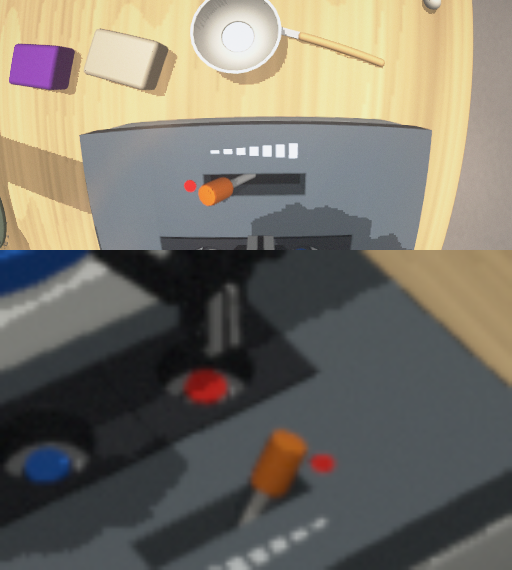

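The wrist view shows the grip leaning fully forward, its top at (208,195) beside the red dot at (190,186). The scene crop shows the same. I'll check the angle by rays.

```bash
python3 - <<'E'
from h import *
w=np.load("w4.npz"); print(wpt((208,195),.171,w["pos"],w["q"]).round(4), "expect x .569; slot:",wpt((204,183),.14,w["pos"],w["q"]).round(4),wpt((305,183),.14,w["pos"],w["q"]).round(4))
s=np.load("s4.npz"); im=s["s"].astype(int); r,g,b=im[...,0],im[...,1],im[...,2]
m=(r>110)&(r-b>80)&(g>r*.3)&(g<r*.65); m[:188]=0;m[215:]=0;m[:,:240]=0;m[:,263:]=0
v,u=np.nonzero(m); q=pts("scene",np.c_[u,v],s["ds"][v,u]); q=q[(q[:,2]>.142)&(q[:,2]<.2)]
a=q-q.mean(0); print(len(q),q.mean(0).round(4)); vv=np.linalg.svd(a)[2][0]; print("axis",vv.round(3),"lean",np.degrees(np.arctan2(vv[0],vv[2])))
go([.566,.018,.2])
E
```

```text
[0.5721 0.1103 0.171 ] expect x .569; slot: [0.5631 0.1114 0.14  ] [0.6588 0.1153 0.14  ]
107 [0.5802 0.1142 0.1639]
axis [ 0.651  0.131 -0.747] lean 138.9256868357141
t 6.17 pos [0.6146 0.1121 0.2621] F [ 0.6 -1.2  0.1] -> shift [ 0.0623 -0.0921 -0.0521] turn [-0.005 -0.004  0.   ]
```

The ray check puts the grip's top within 3 mm of the stop pose. With the hard stall, the lever counts as at stop. Next is the red button: move across high, then go down.

```bash
python3 -m pendant '[[[-1,0,-0.092,-0.052,0,0,0],[-1,0,-0.092,-0.052,0,0,0],[-1,0,-0.092,-0.052,0,0,0],[-1,0.04,-0.092,-0.052,0,0,0],[-1,0.08,-0.092,-0.052,0,0,0],[-1,0.1,-0.092,-0.052,0,0,0],[-1,0.1,-0.092,-0.052,0,0,0],[-1,0.1,-0.092,-0.052,0,0,0]]]'
python3 - <<'E'
from h import *
go([.5665,.018,.119])
s,_=read_camera("scene"); p,_=read_camera("wrist")
cv2.imwrite("pics/w5.png",cv2.cvtColor(np.vstack([cv2.resize(p[130:290,160:360],(600,480))[:, :],]),cv2.COLOR_RGB2BGR))
cv2.imwrite("pics/s5.png",cv2.cvtColor(cv2.resize(s[150:225,190:310],(720,450)),cv2.COLOR_RGB2BGR))
E
```

```text
t: 6.83
position: [0.5657, 0.0183, 0.162]
ee_rot: [-0.014, 0.709, 0.014, 0.705]
contact_force: [0.9, -0.3, -0.1]
opening: -0.001
t 6.83 pos [0.5657 0.0183 0.162 ] F [ 0.9 -0.3 -0.1] -> shift [ 0.043  -0.0004  0.0011] turn [-0.005 -0.005 -0.001]
```

View pics/s5.png

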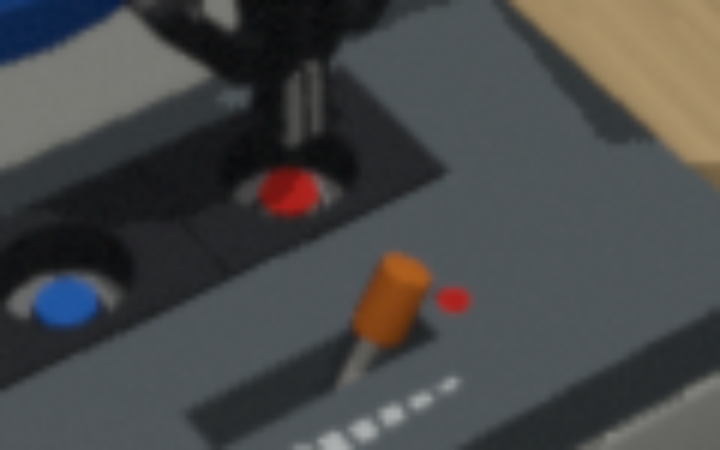

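The shut fingers stand directly over the red button at (290,190), inside its well, and the lever is untouched. Going down.

```bash
python3 -m pendant '[[[-1,0.012,0,0.001,0,0,0],[-1,0.024,0,0.001,0,0,0],[-1,0.03,0,0.001,0,0,0],[-1,0.033,0,0.001,0,0,0],[-1,0.036,0,0.001,0,0,0],[-1,0.039,0,0.001,0,0,0],[-1,0.041,0,0.001,0,0,0],[-1,0.041,0,0.001,0,0,0]]]'
python3 -m pendant '[[[-1,0.002,0,0,0,0,0],[-1,0.002,0,0,0,0,0],[-1,0.002,0,0,0,0,0]]]'
```

```text
t: 7.6
position: [0.5694, 0.0183, 0.1235]
ee_rot: [-0.014, 0.706, 0.014, 0.708]
contact_force: [0.7, -0.1, 0.9]
opening: -0.003
t: 7.85
position: [0.5694, 0.0182, 0.1213]
ee_rot: [-0.014, 0.706, 0.014, 0.708]
contact_force: [1.5, 0.5, 3.6]
opening: -0.001
```

```bash
python3 -m pendant '[[[-1,0.001,0,0,0,0,0],[-1,0.002,0,0,0,0,0],[-1,0.003,0,0,0,0,0],[-1,0.003,0,0,0,0,0]]]'
python3 -m pendant '[[[-1,0.001,0,0,0,0,0],[-1,0.002,0,0,0,0,0],[-1,0.002,0,0,0,0,0]]]'
```

```text
t: 8.18
position: [0.5694, 0.0182, 0.119]
ee_rot: [-0.014, 0.706, 0.014, 0.708]
contact_force: [-0.3, 1.2, 10.0]
opening: 0.004
t: 8.43
position: [0.5695, 0.0182, 0.1188]
ee_rot: [-0.014, 0.706, 0.014, 0.708]
contact_force: [-5.6, 1.3, 22.5]
opening: 0.004
```

It stalls at z 0.1188 with 22 N, which is the expected home height of 0.119. I'll lift out and move clear to check.

```bash
python3 -m pendant '[[[-1,-0.01,0,0,0,0,0],[-1,-0.04,0,0,0,0,0],[-1,-0.08,0,0,0,0,0],[-1,-0.12,0,0,0,0,0],[-1,-0.15,0,-0.04,0,0,0],[-1,-0.15,0,-0.08,0,0,0],[-1,-0.15,0,-0.12,0,0,0],[-1,-0.15,0,-0.12,0,0,0]]]'
python3 -m pendant '[[[-1,0,0,0,0,0,0],[-1,0,0,0,0,0,0],[-1,0,0,0,0,0,0]]]'
python3 - <<'E'
from h import *
s,d=read_camera("scene"); im=s.astype(int); r,g,b=im[...,0],im[...,1],im[...,2]
for nm,m,bx in(("red",(r>110)&(g<60)&(b<70),(222,170,254,196)),("blue",(b>110)&(r<90)&(b-r>70),(188,185,216,210)),("grip",(r>110)&(r-b>80)&(g>r*.3)&(g<r*.65),(240,188,263,215))):
    k=np.zeros_like(m); k[bx[1]:bx[3],bx[0]:bx[2]]=m[bx[1]:bx[3],bx[0]:bx[2]]; v,u=np.nonzero(k)
    print(nm,len(u),np.median(pts("scene",np.c_[u,v],d[v,u]),0).round(4))
o=get_obs(); print(o["position"],o["contact_force"],np.abs(o["dq"]).max())
cv2.imwrite("pics/s6.png",cv2.cvtColor(cv2.resize(s[60:340,80:380],(600,560)),cv2.COLOR_RGB2BGR))
E
```

```text
t: 9.1
position: [0.4399, 0.0142, 0.2645]
ee_rot: [-0.014, 0.71, 0.014, 0.704]
contact_force: [-0.1, 0.6, -0.7]
opening: -0.002
t: 9.35
position: [0.4499, 0.0132, 0.2658]
ee_rot: [-0.014, 0.707, 0.014, 0.707]
contact_force: [1.1, 0.5, 1.4]
opening: 0.003
red 44 [0.5661 0.0148 0.119 ]
blue 61 [0.6663 0.0224 0.1241]
grip 106 [0.5808 0.1152 0.1662]
[0.45003601 0.01325015 0.26572746] [ 0.71750853 -0.26005232 -0.15892844] 0.0072262646091755985
```

View pics/s6.png

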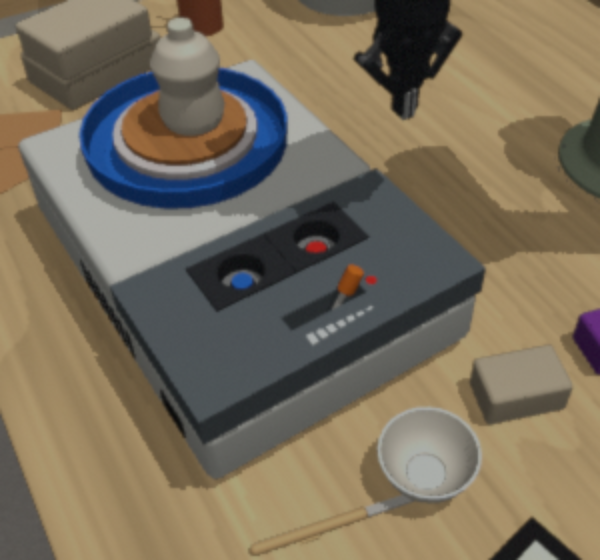

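The red button's top now reads 0.119 m, 8 mm lower. The blue key is unchanged at 0.124, the lever is at the red dot, the objects are untouched and the hand is clear.

```bash
python3 -c "
from plant import *
print(hand_in())"
```

```text
the job is handed in; nothing more can be done
None
```

I pushed the speed lever to stop with the shut fingertips, then pressed the red button home. The job was handed in at about 9.4 s of the 40 s; no verdict is reported.

- **Lever:** it stalled against its end stop at about 6 N on the wrist sensor, well under the 35 N limit. A ray check put the grip's top about 3 mm (0.035 rad) short of the nominal stop pose. That is inside the 0.08 rad limit and close to the 2 mm calibration error.
- **Red button:** it stalled at the expected home height with about 22 N. In the depth image its top dropped from 0.127 m to 0.119 m, the full 8 mm.
- **Blue key:** its top stayed at 0.124 m, so it is unpressed.
- **Torso, bowl, knife and clay block:** they look undisturbed in the last picture. I checked these by eye, not by measuring.
- **Hand:** clear at the end, with the wrist force back to about zero.

No check failed.

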